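# Empty the battery charger into the carrying tray

## Robot

A 6-joint arm with a two-finger parallel gripper is mounted at the origin on the work surface. World frame = base frame: x ahead of the robot, y to its left, z up, the work surface at z = 0. Lengths are in m, angles in rad, forces in N, time in s.
With the tool pointing down it reaches from about 0.275 to 0.75 m from the base axis. Payload 10.2 kg.
Tool frame: the origin (TCP) lies midway between the tips of the shut fingers; the grasp point (between the pads) lies 19 mm behind it (env.hold_point_z is the distance from the TCP to the grasp point, in m); z points along the fingers, y is the line along which they close (so a half turn about z gives the same grasp; the last joint's range is limited). The gripper opens to 85 mm and grips with 20 to 120 N. Pads are 22 mm wide; open, the fingers measure 114 mm over their backs; the gripper's body (76 mm by 85 mm) begins 54 mm behind the grasp point. The pads swing forward as they close: fully open they stand 13 mm farther back than shut.
Start: joints at [-1.563, 0.313, 1.498, -0, 1.331, -0.223], TCP at [0.12, -0.511, 0.205] pointing down, gripper open.
Joint ranges: [-2.94, 2.94], [-0.97, 2.17], [0.19, 2.56], [-1.23, 4.37], [0.02, 3.11], [-2.88, 2.88]. Speed limits (rad/s): [2.39, 2.39, 3.01, 3.14, 3.14, 3.14].

## Interface

Orientations are given as a unit quaternion [x, y, z, w].
In Python, from bench import env, kinematics, monitor, eyes, job gives the robot as it stands. The module is installed in compiled form; this text tells all that it offers. Calls block until the motion is done:
- env.reach(position, orientation): joint-space move of the TCP to a pose.
- env.movel(position, velocity=0.15, frame=None, guard=None): straight line of the TCP; frame=None keeps the orientation; velocity is the mean speed in m/s. With guard (N) it stops when the force on the tool has changed by that much, and returns True; else False.
- env.set_joints(angles): joint-space move.
- env.release() and env.close_gripper(effort=None): open the fingers fully, or close them until they stop; effort is the grip in N (None keeps the last).
- env.hold(seconds).
- kinematics.ik(position, orientation): joint angles nearest the present ones, or None.
- monitor.sense(): the state.
- eyes.grab_frame(name): name is "scene" or "top"; returns a dict with "frame" (400x640x3 uint8, red, green, blue), "mtx" (3x3 intrinsics, pixels), "k1" (the pictures are not rectified: a ray, as slopes to the right and down, at radius r is drawn at 1 + k1 r^2 times it, then the intrinsics apply), "view" (4x4, takes a point from world to camera coordinates). Camera axes: x right, y down, z forward; pixel columns grow to the right and rows downward; lengths in m; the calibration is good to about 2 mm. A picture is of the moment at which its call begins. There is no depth.
A pose or a line that the arm cannot do raises env.MotionError and nothing moves.
- job.hand_in(): hands the job in; it is judged then, once.
The state is a dict: "clock": time; "joints": joint angles; "qvel": joint speeds; "joint_efforts": joint torques, N m; "position": TCP position; "ee_rot": TCP orientation; "contact_force": force on the tool from outside, world axes, zero at the start; "ft_torque": the same for the moment, N m; "finger_gap": opening from 0.0 (shut) to 1.0 (fully open); "gripper_force": force on a finger pad.
Only numpy, scipy, OpenCV 4.12 (cv2) and the standard library are available. Lean on these libraries where they do the work, as an engineer would, in place of code of your own. Each camera call takes 0.05 s, during which the arm holds its last target. There are 200 camera calls.

## Task

Take the pin tool from its holder, hold the recessed red release button of the charger's cassette down with it and push the cassette fully out. Push every battery pack out of its bay with its spring ejector and lay the packs flat in the blue tray, side by side and not stacked or dropped, then push the empty cassette fully home so that it locks. Leave the pin tool standing in its holder and the other things on the bench where they are.

Things in the scene. Friction and masses are not known exactly. Their poses are not given: they have to be found in the camera images.
- charger: Low black battery charger fixed to the bench. Origin on the bench under the hood's front edge, mid-width; x points back into the hood, y left seen from the front side, z up. Hood: x 0 to 125, y -113 to 113, 72 mm high. The pale grey cassette, a board 206 mm wide, underside 6 and upper face 24 mm above the bench, slides out of its open front towards -x.
- cassette (a joint): How far the cassette is out, m: 0 home, 0.115 fully out at its stop. About 2 N of friction. A ratchet locks it against coming out at 0, 40 and 80 mm (1.5 mm play) unless the release button is held down; inwards it clicks past (about 5 N) and locks when home. Home, bays and ejector tabs are under the hood; out, the board's rear end is level with the hood's front edge.
- recess (a point): Centre of the mouth of the release recess, moves with the cassette: a 13 x 13 mm square hole framed in yellow in the upper face (24 mm above the bench) of the apron, mid-width, 30 mm behind the cassette's front face. The red button lies 7 mm below the mouth, too deep and narrow for fingers. Axes as the charger's.
- release (a joint): Travel of the red release button in the recess, m: 0 up, 0.005 fully down (12 mm below the mouth). The ratchet is free from about 0.004 on. Springs back up; 2.4 N to start, 4.5 N fully down.
- front_lip (a point): Middle of the cassette's lip's front face, 29 mm above the bench, moves with it. The teal lip runs the full width, 6 mm thick, top 34 mm above the bench. Lip and board make one flat front face; push it along the charger's +x to close. From it the board runs back: 75 mm flat open apron, 56 mm of bays, 59 mm flat strip where the ejectors stand.
- tab1 (a point): Middle of the top edge of the rear face of bay 1's orange ejector tab (bay line at charger y -81 mm): 20 wide, 5 thick, standing 20 mm above the bays' walls, top 62 mm above the bench. Push its rear face along the charger's -x, 46 mm (3.5 N), and the pack lies almost wholly on the apron and stays; the tab springs back. Cassette out: 54 mm free between tab and hood.
- tab2 (a point): Middle of the top edge of the rear face of bay 2's orange ejector tab (bay line at charger y -27 mm): 20 wide, 5 thick, standing 20 mm above the bays' walls, top 62 mm above the bench. Push its rear face along the charger's -x, 46 mm (3.5 N), and the pack lies almost wholly on the apron and stays; the tab springs back. Cassette out: 54 mm free between tab and hood.
- tab3 (a point): Middle of the top edge of the rear face of bay 3's orange ejector tab (bay line at charger y +27 mm): 20 wide, 5 thick, standing 20 mm above the bays' walls, top 62 mm above the bench. Push its rear face along the charger's -x, 46 mm (3.5 N), and the pack lies almost wholly on the apron and stays; the tab springs back. Cassette out: 54 mm free between tab and hood.
- tab4 (a point): Middle of the top edge of the rear face of bay 4's orange ejector tab (bay line at charger y +81 mm): 20 wide, 5 thick, standing 20 mm above the bays' walls, top 62 mm above the bench. Push its rear face along the charger's -x, 46 mm (3.5 N), and the pack lies almost wholly on the apron and stays; the tab springs back. Cassette out: 54 mm free between tab and hood.
- pack1_mid (a point): Centre of battery pack 1 (may be absent): a dark block with yellow label on top, 50 mm long (its x), 28 mm wide (its y), 18 mm thick (z up), 70 g. Starts in bay 1 of the cassette (30 mm wide, 18 mm deep, open above and to the apron), long way along the charger's x, its top level with the bay walls, 42 mm above the bench, so it cannot be gripped there.
- pack2_mid (a point): Centre of battery pack 2 (may be absent): a dark block with yellow label on top, 50 mm long (its x), 28 mm wide (its y), 18 mm thick (z up), 70 g. Starts in bay 2 of the cassette (30 mm wide, 18 mm deep, open above and to the apron), long way along the charger's x, its top level with the bay walls, 42 mm above the bench, so it cannot be gripped there.
- pack3_mid (a point): Centre of battery pack 3 (may be absent): a dark block with yellow label on top, 50 mm long (its x), 28 mm wide (its y), 18 mm thick (z up), 70 g. Starts in bay 3 of the cassette (30 mm wide, 18 mm deep, open above and to the apron), long way along the charger's x, its top level with the bay walls, 42 mm above the bench, so it cannot be gripped there.
- pack4_mid (a point): Centre of battery pack 4 (may be absent): a dark block with yellow label on top, 50 mm long (its x), 28 mm wide (its y), 18 mm thick (z up), 70 g. Starts in bay 4 of the cassette (30 mm wide, 18 mm deep, open above and to the apron), long way along the charger's x, its top level with the bay walls, 42 mm above the bench, so it cannot be gripped there.
- tray_floor (a point): Centre of the inner floor of the loose blue open tray, 4 mm above the bench; 198 x 148 mm outside (its x and y), walls 4 mm thick and 30 mm high, 0.5 kg.
- tool_grip (a point): Centre of the orange handle of the pin tool: handle 18 x 18 mm square and 40 mm tall; below it a steel collar 30 mm across and 4 mm thick, below that a steel pin 6 mm across and 50 mm long. 70 g. The flat faces look along its x and y. Stands upright in its holder at the start.
- tool_tip (a point): Lower end of the pin, 74 mm below the handle's centre, on the tool's axis (z runs up the tool).
- holder_mouth (a point): Centre of the mouth of the 13 x 13 mm square hole in the top of the fixed aluminium tool holder (64 x 64 mm, 58 mm high). The tool hangs in it by its collar, the tip 8 mm above the bench.
- detector_dark: Bystander: dark gas detector, 130 x 72 x 38 mm, origin under its middle.
- detector_pale: Bystander: pale yellow gas detector, 130 x 72 x 38 mm, origin under its middle.
- detector_small: Bystander: small dark gas detector, 85 x 52 x 30 mm, origin under its middle.
- gas_can: Bystander: upright aluminium gas can, 70 mm across, 190 mm high, origin under its middle.
- screwdriver: Bystander: screwdriver, about 200 mm long, lying on the bench in front of the charger.
- test_cap: Bystander: green test cap, 36 mm across, 22 mm high, origin under its middle.
Not all that is in view belongs to the job. What is meant by the part that bears tool_grip is not black or green, and is the smaller of those in its own colour.

How it is judged:
By the outcome, as a careful person would: the job done as asked, in the order asked, and still so for the second after the job is handed in, with the robot touching nothing.
Of pack1, pack2, pack3, pack4 only 2 to 4 are there at a start; the rules pass over those that are not, and their reading is None.
At some moment in a run one of tray may be knocked a few centimetres aside while the robot is not near it.
It also fails if it takes over 210 s, if anything falls off the work surface, if the arm or the gripper's body presses on something with over 40 N, if the wrist force passes 120 N, or if a joint passes its speed limit or range.

## Working session

There is one attempt and no reset: what is moved stays moved. The work goes in short steps, each a Python script; the robot and the scene stay as the last script left them, time stands still between calls to the robot, and variables do not carry over. Pictures are saved under pics/ and viewed, at most 14 in all, crops included, and the job is handed in when it is done.

```bash
mkdir -p pics
cat > h.py <<'E'
import numpy as np, cv2, time
from bench import env, kinematics, monitor, eyes, job
from scipy.spatial.transform import Rotation as R
def grab(n,save=None):
    f=eyes.grab_frame(n)
    if save: cv2.imwrite('pics/'+save,f['frame'][:,:,::-1])
    return f
def ray(f,px):
    K=np.array(f['mtx']);V=np.array(f['view'])
    d=cv2.undistortPoints(np.array([[px]],float),K,np.array([f['k1'],0,0,0.]))[0,0]
    Rm=V[:3,:3];c=-Rm.T@V[:3,3]
    return c,Rm.T@np.array([d[0],d[1],1])
def onplane(f,px,z):
    c,d=ray(f,px);return c+d*(z-c[2])/d[2]
def proj(f,p):
    V=np.array(f['view']);r,_=cv2.Rodrigues(V[:3,:3])
    return cv2.projectPoints(np.array([p],float).reshape(-1,1,3),r,V[:3,3],np.array(f['mtx']),np.array([f['k1'],0,0,0.]))[0].reshape(-1,2)
E
python3 - <<'E'
from h import *
for n in('scene','top'):
    f=grab(n,n+'0.png');V=np.array(f['view']);print(n,-V[:3,:3].T@V[:3,3],V[2,:3],f['mtx'],f['k1'])
print(monitor.sense())
E
```

```text
scene [1.04013181 0.70546551 0.79278381] [-0.42546865 -0.61985225 -0.65936304] [[371.03449643   0.         317.73898608]
 [  0.         371.03449643 198.55688864]
 [  0.           0.           1.        ]] -0.08406165231644429
top [ 0.37929929 -0.00362839  1.17651992] [ 0.16140112 -0.00591223 -0.98687118] [[377.57310063   0.         311.0212471 ]
 [  0.         377.57310063 195.62876846]
 [  0.           0.           1.        ]] -0.06607369849008078
{'clock': 0.1, 'joints': array([-1.56340325e+00,  3.13478652e-01,  1.49834823e+00, -1.10713254e-05,
        1.33101353e+00, -2.23420335e-01]), 'qvel': array([-1.83905361e-05, -3.32155149e-04,  7.91481313e-06,  5.69757986e-04,
       -2.09738061e-04,  1.29505386e-03]), 'joint_efforts': array([ 1.44217029e-03, -4.12903762e+01, -2.60142750e+01, -2.07469852e-04,
        3.03396781e-03, -1.54386959e-05]), 'position': array([ 0.12007674, -0.51081862,  0.20485388]), 'ee_rot': array([ 9.93347689e-01,  1.15151983e-01,  6.19117691e-05, -6.20826645e-04]), 'contact_force': array([ 0.5564386 , -0.81641281, -0.24897725]), 'ft_torque': array([-0.02016822,  0.04133621,  0.04166734]), 'gripper_force': 0.0, 'finger_gap': 1.0001656933165048}
```

View pics/scene0.png

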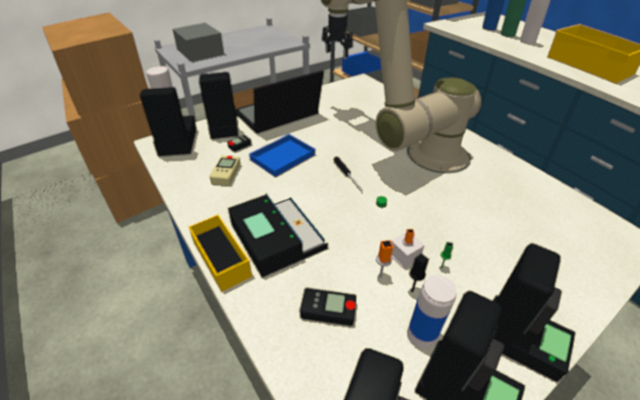

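View pics/top0.png

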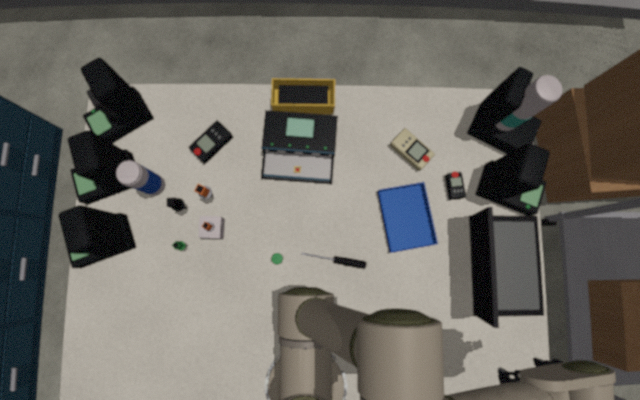

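Run:
```python
from h import *
s=cv2.imread('pics/scene0.png');t=cv2.imread('pics/top0.png')
a=cv2.resize(s[222:300,360:464],(800,600),interpolation=cv2.INTER_CUBIC)[:, :]
a=cv2.resize(a,(400,300));b=cv2.resize(t[170:260,160:240],(400,450),interpolation=cv2.INTER_CUBIC)
c=cv2.resize(t[100:190,255:345],(400,400),interpolation=cv2.INTER_CUBIC)
im=np.zeros((600,800,3),np.uint8);im[:300,:400]=a;im[:450,400:]=b;im[300:,:400]=cv2.resize(c,(400,300))
cv2.imwrite('pics/crop0.png',im)
f=grab('top');g=grab('scene')
def blobs(f,lo,hi,name,amin=8):
    h=cv2.cvtColor(f['frame'],cv2.COLOR_RGB2HSV);m=cv2.inRange(h,lo,hi)
    n,l,st,c=cv2.connectedComponentsWithStats(m)
    print(name,[(st[i].tolist(),c[i].round(1).tolist()) for i in range(1,n) if st[i,4]>=amin])
for q,n in((f,'top'),(g,'scene')):
    blobs(q,(3,150,90),(15,255,255),n+' orange');blobs(q,(100,150,80),(120,255,255),n+' blue',200);blobs(q,(22,150,100),(32,255,255),n+' yellow');blobs(q,(80,100,40),(98,255,255),n+' teal')
```

```text
top orange [([199, 188, 9, 8, 44], [203.6, 191.6]), ([207, 224, 4, 5, 15], [208.3, 226.3])]
top blue [([379, 184, 57, 67, 2724], [406.0, 217.2])]
top yellow [([273, 79, 9, 5, 17], [276.2, 79.9]), ([323, 80, 7, 2, 8], [326.2, 80.4]), ([272, 85, 9, 22, 95], [275.3, 97.2]), ([325, 89, 9, 19, 60], [329.6, 98.7]), ([284, 103, 9, 4, 16], [287.9, 104.6]), ([294, 104, 12, 3, 21], [299.7, 105.1]), ([310, 104, 7, 3, 12], [313.2, 105.3]), ([320, 104, 4, 3, 8], [321.9, 105.2])]
top teal [([3, 101, 5, 5, 8], [5.2, 102.8]), ([7, 105, 7, 5, 12], [10.0, 106.7]), ([13, 108, 7, 12, 21], [16.1, 113.0]), ([0, 113, 5, 5, 8], [1.5, 115.1]), ([24, 113, 5, 7, 13], [25.9, 115.2]), ([501, 114, 26, 13, 185], [512.2, 121.0]), ([0, 123, 7, 4, 8], [2.8, 124.8]), ([4, 127, 4, 6, 9], [5.6, 129.4]), ([22, 128, 5, 5, 10], [24.4, 130.1]), ([8, 131, 5, 8, 14], [9.7, 134.5]), ([32, 131, 6, 6, 9], [34.7, 133.4]), ([45, 132, 10, 10, 18], [49.2, 136.7]), ([0, 134, 7, 5, 12], [3.2, 136.2]), ([17, 136, 6, 4, 9], [19.2, 137.1]), ([10, 140, 6, 4, 9], [12.9, 141.3]), ([17, 142, 6, 3, 9], [19.3, 143.1]), ([38, 142, 5, 8, 12], [3
[... 2079 characters left out ...]
 314], [417.2, 20.2]), ([342, 51, 39, 24, 659], [360.7, 63.4]), ([250, 135, 64, 41, 1415], [281.8, 154.8]), ([410, 305, 36, 36, 711], [425.2, 325.7])]
scene yellow [([548, 25, 92, 58, 3442], [595.9, 52.5]), ([189, 215, 63, 76, 1475], [222.3, 255.0])]
scene teal [([506, 0, 4, 15, 15], [507.5, 7.0]), ([522, 0, 4, 13, 13], [523.5, 6.0]), ([420, 34, 220, 167, 6799], [535.9, 114.9]), ([455, 44, 6, 4, 8], [457.6, 45.5]), ([429, 65, 4, 3, 8], [430.8, 65.9]), ([604, 103, 5, 3, 8], [606.0, 104.4]), ([511, 125, 6, 12, 26], [513.8, 130.8]), ([545, 137, 8, 7, 19], [548.3, 139.5]), ([600, 144, 40, 79, 1055], [623.5, 181.8]), ([584, 156, 3, 7, 13], [585.2, 159.1]), ([632, 292, 8, 12, 36], [636.6, 297.8])]
```

View pics/crop0.png

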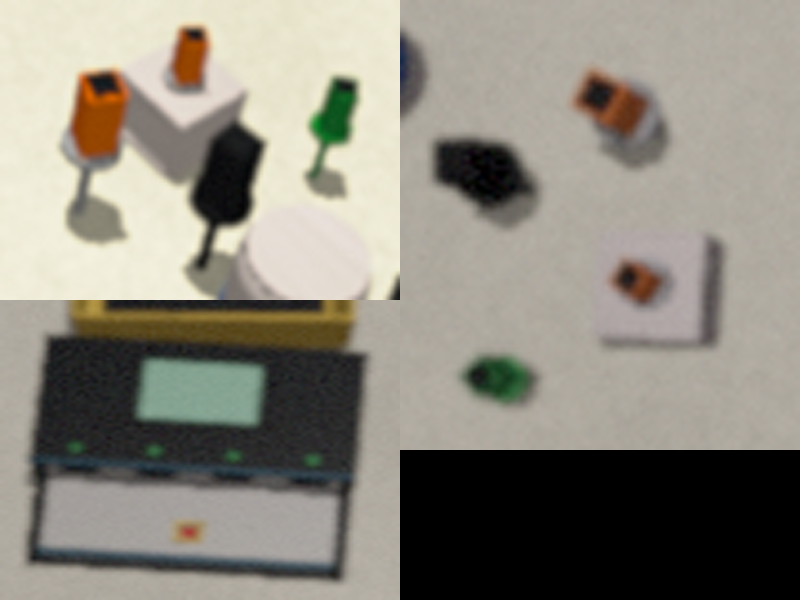

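Run:
```python
from h import *
f=grab('top');g=grab('scene')
im=f['frame'].astype(int)
for c in (275,285,310,320):
    print(c,[(r,*im[r,c]) for r in range(148,190)][::1] if c==285 else '')
d=im[:,:,2]-im[:,:,0]
m=(d>12).astype(np.uint8);m[:145]=0;m[195:]=0;m[:,:250]=0;m[:,350:]=0
n,l,st,c=cv2.connectedComponentsWithStats(m)
print([(st[i].tolist(),c[i].round(1)) for i in range(1,n) if st[i,4]>5])
for q,n in((f,'top'),(g,'scene')):
    a=q['frame'].astype(int);w=np.clip(a[:,:,0]-a[:,:,2]-50,0,None)
    sub=(slice(160,180),slice(285,310)) if n=='top' else (slice(212,232),slice(285,312))
    ww=w[sub];yy,xx=np.mgrid[sub];p=(np.sum(ww*xx)/ww.sum(),np.sum(ww*yy)/ww.sum());print(n,'recess',p,onplane(q,p,.022))
# upscaled crops
a=cv2.resize(g['frame'][185:285,220:340],(720,600),interpolation=cv2.INTER_CUBIC);cv2.imwrite('pics/chs.png',a[:,:,::-1])
```

```text
275 
285 [(148, np.int64(48), np.int64(59), np.int64(67)), (149, np.int64(44), np.int64(62), np.int64(71)), (150, np.int64(52), np.int64(63), np.int64(68)), (151, np.int64(62), np.int64(61), np.int64(62)), (152, np.int64(64), np.int64(64), np.int64(61)), (153, np.int64(76), np.int64(72), np.int64(70)), (154, np.int64(88), np.int64(85), np.int64(83)), (155, np.int64(115), np.int64(111), np.int64(109)), (156, np.int64(147), np.int64(144), np.int64(140)), (157, np.int64(161), np.int64(157), np.int64(154)), (158, np.int64(164), np.int64(159), np.int64(156)), (159, np.int64(165), np.int64(160), np.int64(158)), (160, np.int64(163), np.int64(158), np.int64(155)), (161, np.int64(164), np.int64(159), np.int64(154)), (162, np.int64(165), np.int64(160), np.int64(158)), (163, np.int64(165), np.int64(161), np.int64(157)), (164, np.int64(166), np.int64(161), np.int64(158)), (165, np.int64(167), np.int64(163), np.int64(159)), (166, np.int64(164), np.int64(159), np.int64(155)), (167, np.int64(166), np.int64(161), np.int64(157)), (168, np.int64(165), np.int64(161), np.int64(157)), (169, np.int64(163)
[... 679 characters left out ...]
, np.int64(159)), (183, np.int64(175), np.int64(168), np.int64(158)), (184, np.int64(176), np.int64(169), np.int64(160)), (185, np.int64(174), np.int64(169), np.int64(160)), (186, np.int64(176), np.int64(170), np.int64(162)), (187, np.int64(175), np.int64(169), np.int64(159)), (188, np.int64(173), np.int64(167), np.int64(157)), (189, np.int64(177), np.int64(172), np.int64(161))]
310 
320 
[([263, 146, 71, 9, 191], array([297.4, 150. ])), ([263, 174, 67, 7, 127], array([295.9, 177.5]))]
top recess (np.float64(296.96), np.float64(169.3806896551724)) [0.65089992 0.0345093  0.022     ]
scene recess (np.float64(297.63307493540054), np.float64(222.3157622739018)) [0.65126085 0.03563319 0.022     ]
```

View pics/chs.png

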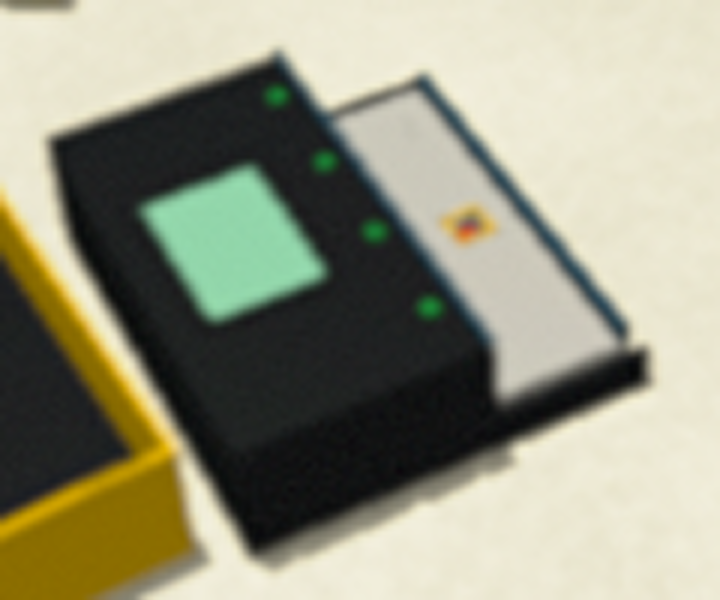

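```bash
cat >> h.py <<'E'
def blobs(f,lo,hi,amin=4,box=None):
    h=cv2.cvtColor(f['frame'],cv2.COLOR_RGB2HSV);m=cv2.inRange(h,np.array(lo),np.array(hi))
    if box: k=np.zeros_like(m);x0,y0,x1,y1=box;k[y0:y1,x0:x1]=1;m*=k
    n,l,st,c=cv2.connectedComponentsWithStats(m)
    return [(c[i],st[i]) for i in range(1,n) if st[i,4]>=amin],m
def tri(f,p,g,q):
    a,u=ray(f,p);b,v=ray(g,q);s=np.linalg.lstsq(np.stack([u,-v],1),b-a,rcond=None)[0]
    P,Q=a+u*s[0],b+v*s[1];return (P+Q)/2,np.linalg.norm(P-Q)
def down(closedir):  # orientation pointing down, fingers closing along world heading closedir (rad)
    best=None;q0=monitor.sense()['joints'][5]
    return lambda k:(R.from_euler('z',closedir-np.pi/2+k*np.pi)*R.from_euler('x',np.pi)).as_quat()
def ori(closedir,p):
    c=[]
    for k in(0,1):
        q=down(closedir)(k);j=kinematics.ik(p,q)
        if j is not None:c.append((abs(j[5]),k,q))
    return min(c,key=lambda t:t[0])[2]
E
python3 - <<'E'
from h import *
f=grab('top');g=grab('scene')
# LEDs
for q,box in((f,(262,140,340,160)),(g,(255,195,300,245))):
    b,_=blobs(q,(50,110,30),(75,255,255),3,box)
    P=np.array([onplane(q,c,.072) for c,s in b]);print('LED',P.round(4).tolist())
# teal lines, LSQ on plane
for q,box,z,n in((f,(250,170,350,190),.034,'lip top'),(f,(250,143,350,158),.072,'hood top'),(g,(280,195,330,245),.034,'lip sc')):
    d=q['frame'].astype(int);m=(d[:,:,2]-d[:,:,0]>12);k=np.zeros_like(m);k[box[1]:box[3],box[0]:box[2]]=1;m&=k
    ys,xs=np.nonzero(m);P=np.array([onplane(q,(x,y),z) for x,y in zip(xs,ys)])
    vx,vy,x0,y0=cv2.fitLine(P[:,:2].astype(np.float32),cv2.DIST_HUBER,0,.001,.001).ravel()
    if vy<0:vx,vy=-vx,-vy
    print(n,len(P),'yaw',np.degrees(np.arctan2(-vx,vy)),(x0,y0),'y ends',P[:,1].min(),P[:,1].max())
# tool orange
bt,mt=blobs(f,(2,110,60),(18,255,255),5,(200,218,222,236));bs,ms=blobs(g,(2,110,60),(18,255,255),5,(400,225,418,248))
print(bt,bs)
for z in(.102,.082):print(z,[onplane(f,c,z) for c,_ in bt],[onplane(g,c,z) for c,_ in bs])
print(tri(f,bt[0][0],g,bs[0][0]))
# holder top face: pale, bright
a=cv2.resize(f['frame'][210:245,190:230],(800,600)[:1]+(700,),interpolation=cv2.INTER_CUBIC)
b=cv2.resize(g['frame'][222:272,385:430],(540,600),interpolation=cv2.INTER_CUBIC)
im=np.hstack([cv2.resize(a,(400,350)),cv2.resize(b,(360,400))[:350]]);cv2.imwrite('pics/tool.png',im[:,:,::-1])
E
```

```text
LED [[0.7187, 0.1116, 0.072], [0.7131, 0.0584, 0.072], [0.7057, -0.0499, 0.072]]
LED [[0.7064, -0.049, 0.072], [0.7096, 0.0047, 0.072], [0.7142, 0.0587, 0.072], [0.7171, 0.1117, 0.072]]
lip top 134 yaw -3.6040285 (np.float32(0.62242955), np.float32(0.03755462)) y ends -0.06543142239110486 0.13899464687048982
hood top 196 yaw -3.8060586 (np.float32(0.69829094), np.float32(0.018430768)) y ends -0.07518482498079433 0.1401225646478148
lip sc 189 yaw -22.929087 (np.float32(0.6599715), np.float32(0.044475835)) y ends -0.05788346316048276 0.1434497613383945
[(array([207.86666667, 226.13333333]), array([205, 223,   7,   7,  30], dtype=int32))] [(array([408.89583333, 236.82291667]), array([405, 230,   9,  14,  96], dtype=int32))]
0.102 [array([0.46293254, 0.28340797, 0.102     ])] [array([0.48435913, 0.30723071, 0.102     ])]
0.082 [array([0.4644892 , 0.28875056, 0.082     ])] [array([0.46826805, 0.29570077, 0.082     ])]
(array([0.46417253, 0.29132509, 0.0757285 ]), np.float64(0.002389181781255175))
```

View pics/tool.png

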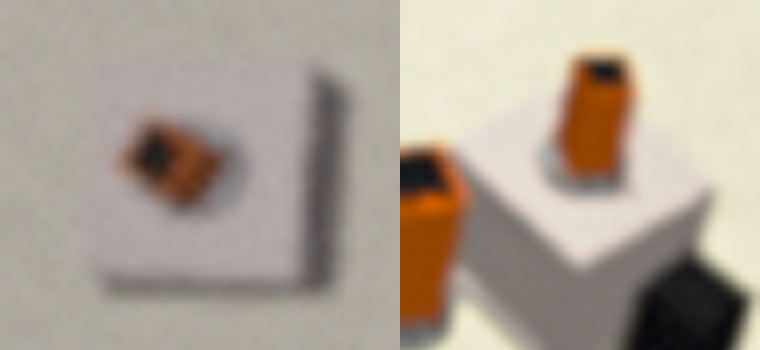

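Run:
```python
from h import *
f=grab('top');g=grab('scene')
print('cap',tri(f,(205.2,225.2),g,(410.2,230.7)))
print(onplane(f,(205.2,225.2),.102),onplane(g,(410.2,230.7),.102))
print('holder',onplane(f,(210.1,227.1),.058),onplane(g,(407.5,243.2),.058))
hc=lambda x,y:(190+x/10,210+y/10)
C=np.array([onplane(f,hc(*p),.058) for p in((95,65),(312,70),(305,275),(92,275))])[:,:2];print(C.mean(0),np.linalg.norm(C-np.roll(C,1,0),axis=1),[np.degrees(np.arctan2(*(C[i]-C[i-1])[::-1])) for i in range(4)])
sc=lambda x,y:(385+(x-400)/8,222+y/8)
for a,b,z in(((570,80),(630,84),.102),((575,55),(632,58),.102),((565,172),(620,178),.062)):
    d=onplane(g,sc(*b),z)-onplane(g,sc(*a),z);print('sc edge',np.degrees(np.arctan2(d[1],d[0])),np.linalg.norm(d))
for a,b,z in(((150,110),(115,165),.102),((180,210),(222,165),.062)):
    d=onplane(f,hc(*b),z)-onplane(f,hc(*a),z);print('top edge',np.degrees(np.arctan2(d[1],d[0])),np.linalg.norm(d))
# tray
h=cv2.cvtColor(f['frame'],cv2.COLOR_RGB2HSV);m=cv2.inRange(h,(100,130,50),(125,255,255));
k,_=cv2.findContours(m,0,1);c=max((c for c in k),key=cv2.contourArea)
r=cv2.minAreaRect(c);B=cv2.boxPoints(r)
print('tray',r)
for z in(0,.03):
    W=np.array([onplane(f,p,z)[:2] for p in B]);print(z,W.round(4).tolist(),W.mean(0),np.linalg.norm(W-np.roll(W,1,0),axis=1))
```

```text
cap (array([0.46522206, 0.29213778, 0.10030015]), np.float64(0.0011755677699909217))
[0.46548108 0.29122785 0.102     ] [0.46616332 0.29352252 0.102     ]
holder [0.46358762 0.28832475 0.058     ] [0.46851312 0.2964933  0.058     ]
[0.4636298  0.28838349] [0.06250493 0.06528898 0.06088568 0.06349025] [np.float64(2.4027244052153742), np.float64(-90.47557431967748), np.float64(-179.23247100385464), np.float64(90.9276036118362)]
sc edge 140.61240705109824 0.019317451478111067
sc edge 141.72775948001134 0.01855323689783269
sc edge 137.3615374877368 0.01808680429846377
top edge 149.8772614855312 0.018379954680053497
top edge -41.22092518631174 0.01794346412055777
tray ((406.65386962890625, 216.7692108154297), (62.16881561279297, 46.87175750732422), 78.69007110595703)
0 [[0.5897, -0.2218], [0.6217, -0.3706], [0.4278, -0.4025], [0.3983, -0.2569]] [ 0.5093726  -0.31296729] [0.19464422 0.15218719 0.19651125 0.14856628]
0.03 [[0.5844, -0.2162], [0.6155, -0.3612], [0.4265, -0.3924], [0.3978, -0.2505]] [ 0.50605587 -0.30507948] [0.189681   0.14830658 0.19150042 0.144778  ]
```

Run:
```python
from h import *
p=np.array([.4655,.2915,.21]);o=ori(np.radians(50),p);print(kinematics.ik(p,o))
env.release()
env.reach(p,o)
p[2]=.070
print(env.movel(p,.12,guard=8))
env.close_gripper(50)
s=monitor.sense();print(s['finger_gap'],s['gripper_force'],s['position'],s['contact_force'],s['clock'])
env.movel([*p[:2],.19],.12)
s=monitor.sense();print(s['finger_gap'],s['gripper_force'],s['position'],s['contact_force'],s['clock'])
f=grab('top');g=grab('scene')
pt=proj(f,s['position'])[0].astype(int);ps=proj(g,s['position'])[0].astype(int)
c=lambda q,p:cv2.resize(q['frame'][max(p[1]-35,0):p[1]+45,max(p[0]-40,0):p[0]+40],(400,400),interpolation=cv2.INTER_CUBIC)
cv2.imwrite('pics/grasp.png',np.hstack([c(f,pt),c(g,ps)])[:,:,::-1])
```

```text
[ 0.34610475  0.36323794  1.41586778  0.          1.36248693 -0.52655988]
False
0.18936347151759642 48.77654431387782 [0.46561069 0.29150254 0.07025531] [-0.69483461 -0.97491153  2.22820158] 5.7417
0.19387443425632736 48.818318489938974 [0.46515028 0.29138458 0.18919411] [ 0.33708318 -0.04902649 -0.93085101] 6.8917
```

View pics/grasp.png

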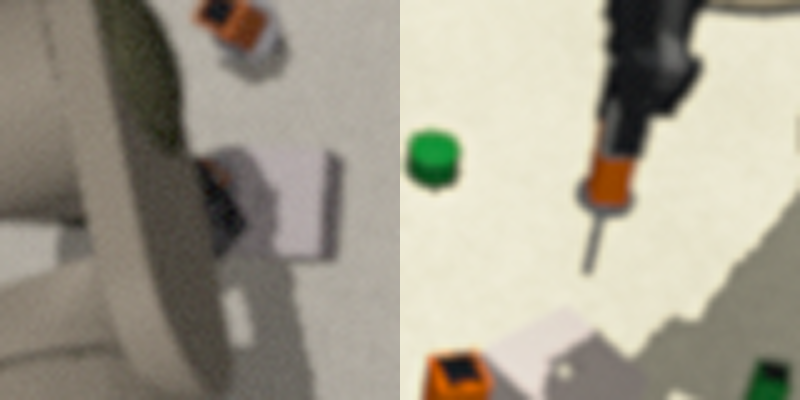

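```bash
cat >> h.py <<'E'
YAW=-.0655;UX=np.array([np.cos(YAW),np.sin(YAW)]);UY=np.array([-np.sin(YAW),np.cos(YAW)])
REC=np.array([.6510,.0351]);ORG=REC+.045*UX
def ch(x,y,z): return np.array([*(ORG+x*UX+y*UY),z])
TL=.0622
E
python3 - <<'E'
from h import *
s=monitor.sense();g=grab('scene');t=s['position']-[0,0,TL]
print('pred tip px',proj(g,t)[0],'seen',proj(g,s['position'])[0].astype(int)+[-2.6,19.4])
p=ch(-.045,0,.19);o=ori(YAW,p)
print(kinematics.ik(p,o))
env.reach(p,o)
p[2]=.04+TL;env.movel(p,.1)
s0=monitor.sense();print(s0['position'],p,s0['contact_force'])
p[2]=.0195+TL;hit=env.movel(p,.03,guard=3)
s=monitor.sense();print(hit,s['position'][2]-TL,s['contact_force'])
g=grab('scene');ps=proj(g,s['position']-[0,0,.04])[0].astype(int)
cv2.imwrite('pics/ins.png',cv2.resize(g['frame'][ps[1]-40:ps[1]+40,ps[0]-40:ps[0]+40],(560,560),interpolation=cv2.INTER_CUBIC)[:,:,::-1])
E
```

```text
pred tip px [411.56945882 223.22316927] seen [412.4 224.4]
[-0.12548418  0.61211805  1.08639067  0.          1.44308393 -0.05998418]
[0.65139566 0.03508924 0.10301064] [0.651  0.0351 0.1022] [-0.30822963 -0.25856408  0.62484222]
False 0.019685199335490476 [-1.07262561 -1.44753124 -0.7614828 ]
```

View pics/ins.png

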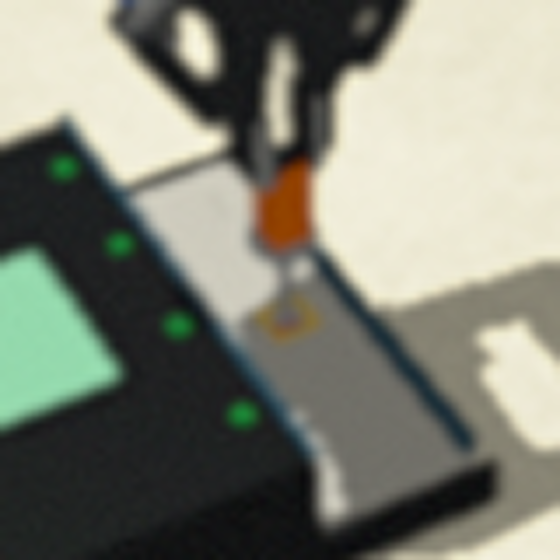

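Pin is in the yellow-framed recess (about (287,310) in the crop). Press and pull out.

Run:
```python
from h import *
p=ch(-.045,0,.0)
for z in(.0165,.0145,.0125,.0118,.011):
    p[2]=z+TL;env.movel(p,.02,guard=20);env.hold(.2);s=monitor.sense();print(z,s['position'][2]-TL,s['contact_force'].round(2))
    if abs(s['contact_force'][2]+.76)>6:break
z=p[2]
for d in(.01,.06,.112):
    q=ch(-.045-d,0,z);h=env.movel(q,.05,guard=25);s=monitor.sense();print(d,h,s['position'].round(4),s['contact_force'].round(2))
    if h:break
```

```text
0.0165 0.016750203713613764 [ 0.07 -0.34  1.15]
0.0145 0.014603320352933415 [-0.31  0.46  3.32]
0.0125 0.012588048905948092 [0.44 0.1  3.41]
0.0118 0.011805435025463752 [0.47 0.04 2.44]
0.011 0.011509462835317764 [0.55 0.46 6.81]
0.01 False [0.641  0.0358 0.0736] [ 1.85 -0.39  5.25]
0.06 False [0.5911 0.0391 0.0736] [ 0.86 -1.1   5.78]
0.112 False [0.5393 0.0424 0.0736] [ 2.63 -0.86  6.55]
```

Run:
```python
from h import *
s=monitor.sense();z=s['position'][2]-.0002
h=env.movel(ch(-.045-.124,0,z),.03,guard=12);s=monitor.sense();print(h,s['position'],s['contact_force'],np.dot(REC-s['position'][:2],UX))
q=s['position'].copy();q[:2]+=.002*UX;env.movel(q,.03)
q[2]=.19;env.movel(q,.12)
c=[.4655,.2915,.19];o=ori(np.radians(50),c);env.reach(c,o)
f=grab('top','out.png');g=grab('scene')
for qq,box in((f,(255,165,340,230)),(g,(270,180,380,270))):
    a=qq['frame'].astype(int);w=np.clip(a[:,:,0]-a[:,:,2]-60,0,None);x0,y0,x1,y1=box;sub=(slice(y0,y1),slice(x0,x1))
    b,_=blobs(qq,(0,90,60),(35,255,255),3,box);print([(c.round(1).tolist(),s[4],onplane(qq,c,.024)[:2].round(4)) for c,s in b])
cv2.imwrite('pics/out.png',np.hstack([cv2.resize(f['frame'][130:230,250:350],(400,400),interpolation=cv2.INTER_CUBIC),cv2.resize(g['frame'][170:270,240:340],(400,400),interpolation=cv2.INTER_CUBIC)])[:,:,::-1])
print(monitor.sense()['clock'])
```

```text
False [0.52758389 0.04316008 0.07363552] [ 3.56160558 -0.67386019  5.38538461] 0.12367902150659205
[([269.5, 177.3], np.int32(135), array([0.6242, 0.1196])), ([286.9, 178.5], np.int32(136), array([0.6209, 0.0651])), ([304.6, 179.8], np.int32(131), array([0.6174, 0.0099])), ([322.1, 181.1], np.int32(132), array([ 0.614 , -0.0446])), ([294.1, 205.4], np.int32(29), array([0.5366, 0.0413]))]
[([293.9, 198.3], np.int32(123), array([ 0.6057, -0.06  ])), ([302.0, 208.6], np.int32(137), array([ 0.6099, -0.0055])), ([330.9, 208.7], np.int32(35), array([0.537 , 0.0436])), ([311.1, 219.5], np.int32(149), array([0.6131, 0.0495])), ([320.6, 231.4], np.int32(163), array([0.617 , 0.1049])), ([379.0, 254.0], np.int32(9), array([0.534 , 0.2623]))]
18.175
```

View pics/out.png

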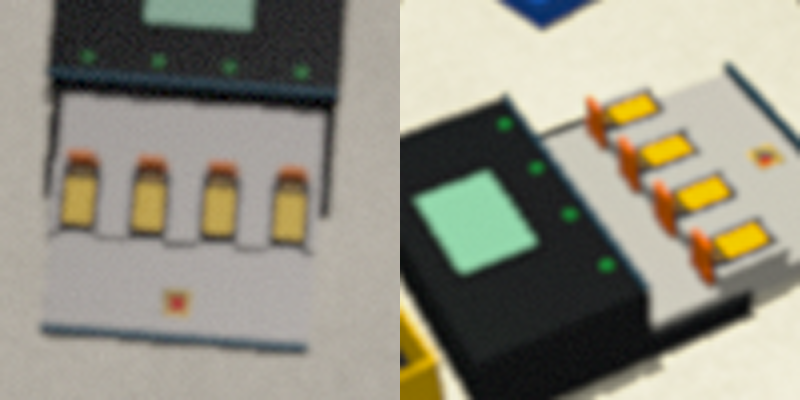

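Run:
```python
from h import *
s=monitor.sense();g=grab('scene');t=s['position']-[0,0,TL]
print(s['position'],s['finger_gap'],proj(g,t)[0]);ps=proj(g,t)[0].astype(int)
cv2.imwrite('pics/tip.png',cv2.resize(g['frame'][ps[1]-40:ps[1]+40,ps[0]-40:ps[0]+40],(480,480),interpolation=cv2.INTER_CUBIC)[:,:,::-1])
print(ps)
```

```text
[0.46620125 0.29027702 0.18991   ] 0.188707154157536 [411.02369859 222.9393744 ]
[411 222]
```

View pics/tip.png

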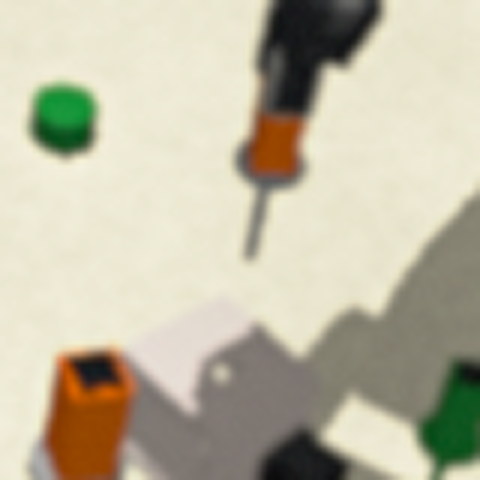

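Run:
```python
from h import *
c=np.array([.4655,.2915,.058+TL+.006]);env.movel(c,.1);env.hold(.2);print(monitor.sense()['position'])
c[2]=.03+TL;h=env.movel(c,.05,guard=5);s=monitor.sense();print(h,s['position'],s['contact_force'])
if not h:
    c[2]=.0695;h=env.movel(c,.04,guard=5);s=monitor.sense();print(h,s['position'],s['contact_force'])
    env.release();env.hold(.3);c[2]=.2;env.movel(c,.15)
    env.reach([.45,.1,.25],ori(YAW,[.45,.1,.25]))
    f=grab('top');g=grab('scene')
    bt,_=blobs(f,(2,110,60),(18,255,255),5,(200,218,222,236));bs,_=blobs(g,(2,110,60),(18,255,255),5,(400,225,418,248))
    print(bt,bs,monitor.sense()['clock'])
```

```text
[0.46575636 0.29159186 0.12676833]
False [0.46567472 0.29156742 0.09243771] [ 0.24713017  0.32533926 -0.87818032]
True [0.46542166 0.29158172 0.07068843] [0.17689118 0.57954683 5.08573731]
[] [(array([409.625     , 236.30769231]), array([406, 229,   9,  16, 104], dtype=int32))] 23.4833
```

```bash
cat >> h.py <<'E'
def tray(names=('top','scene')):
    out=[]
    for n in names:
        f=grab(n);h=cv2.cvtColor(f['frame'],cv2.COLOR_RGB2HSV);m=cv2.inRange(h,(100,130,50),(125,255,255))
        k,_=cv2.findContours(m,0,2);cam=-np.array(f['view'])[:3,:3].T@np.array(f['view'])[:3,3]
        best=None
        for c in k:
            if cv2.contourArea(c)<600:continue
            P=onplane(f,cv2.moments(c) and np.mean(c[:,0],0),.015)
            if not(.2<P[0]<.8 and -.6<P[1]<0):continue
            W0=np.array([onplane(f,p,0)[:2] for p in c[:,0]]);W3=np.array([onplane(f,p,.03)[:2] for p in c[:,0]])
            r=[cv2.boxPoints(cv2.minAreaRect(w.astype(np.float32))) for w in(W0,W3)]
            if np.linalg.norm(r[0][0]-r[0][1])<np.linalg.norm(r[0][1]-r[0][2]): r[0]=np.roll(r[0],1,0)
            i=np.argmin([np.linalg.norm(np.roll(r[1],s,0)-r[0]) for s in range(4)]);r[1]=np.roll(r[1],i,0)
            ctr=r[0].mean(0);d=r[0][0]-r[0][1]
            if d[0]<0:d=-d
            yaw=np.arctan2(d[1],d[0]);u=np.array([[np.cos(yaw),np.sin(yaw)],[-np.sin(yaw),np.cos(yaw)]])
            cen=np.zeros(2);size=[]
            for a in u:
                e=[]
                for sg in(1,-1):
                    nv=sg*a;m0=max(W0@nv);m3=max(W3@nv)
                    e.append(sg*(m0 if (cam[:2]@nv)>m0 else m3))
                cen+=a*(e[0]+e[1])/2;size.append(abs(e[0]-e[1]))
            out.append((n,cen.round(4),round(np.degrees(yaw),1),np.round(size,3)))
    return out
def eject(y):
    env.close_gripper(40)
    p=ch(-.027,y,.14);o=ori(YAW+np.pi/2,p);env.reach(p,o)
    env.movel(ch(-.027,y,.050),.12,guard=10)
    h=env.movel(ch(-.090,y,.050),.06,guard=20);s=monitor.sense();print('eject',h,s['position'].round(4),s['contact_force'].round(1))
    env.movel(ch(-.030,y,.050),.1);env.movel(ch(-.030,y,.12),.15)
E
python3 - <<'E'
from h import *
print(tray())
eject(-.081)
env.release()
p=ch(-.10,.10,.2);env.reach(p,ori(YAW+np.pi/2,p))
f=grab('top');g=grab('scene')
for q in(f,g):
    b,m=blobs(q,(18,90,60),(35,255,255),10);print([(c.round(1).tolist(),s[4],w.round(3)) for c,s in b for w in [onplane(q,c,.042)[:2]] if .5<w[0]<.66 and abs(w[1])<.16])
print(tray(),[ch(-.131,-.081,0)])
a=cv2.resize(f['frame'],(640,400));cv2.imwrite('pics/ej.png',np.hstack([cv2.resize(f['frame'][130:230,250:350],(400,400)),cv2.resize(g['frame'][130:270,200:340],(400,400))])[:,:,::-1])
E
```

```text
[('top', array([ 0.5062, -0.3078]), np.float32(10.8), array([0.189, 0.139])), ('scene', array([ 0.5078, -0.3053]), np.float32(10.8), array([0.182, 0.136]))]
eject False [ 0.6011 -0.0428  0.05  ] [-0.1  0.1 -0.9]
[([270.5, 179.5], np.int32(69), array([0.613, 0.115])), ([286.7, 181.0], np.int32(102), array([0.609, 0.065])), ([304.4, 182.1], np.int32(101), array([0.607, 0.01 ])), ([321.9, 183.5], np.int32(102), array([ 0.603, -0.043]))]
[([297.4, 196.9], np.int32(73), array([ 0.603, -0.041])), ([305.9, 207.3], np.int32(78), array([0.607, 0.013])), ([331.0, 208.0], np.int32(21), array([0.547, 0.057])), ([315.1, 218.1], np.int32(84), array([0.61 , 0.067])), ([324.6, 229.9], np.int32(90), array([0.614, 0.121]))]
[('top', array([ 0.5062, -0.3076]), np.float32(10.7), array([0.189, 0.139])), ('scene', array([ 0.5078, -0.3053]), np.float32(10.8), array([0.182, 0.136]))] [array([ 0.55988271, -0.04009733,  0.        ])]
```

View pics/ej.png

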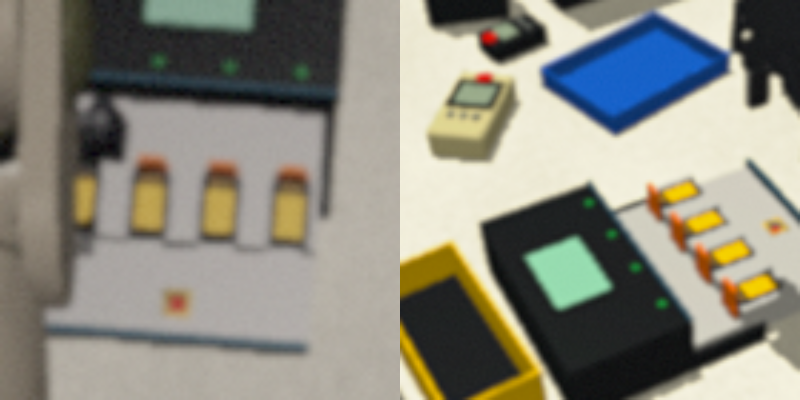

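Run:
```python
from h import *
env.close_gripper(40);print(monitor.sense()['finger_gap'])
y=-.081
p=ch(-.027,y,.14);env.reach(p,ori(YAW+np.pi/2,p));print(monitor.sense()['ee_rot'])
env.movel(ch(-.027,y,.050),.12,guard=10)
for x in(-.04,-.05,-.06,-.075,-.09):
    env.movel(ch(x,y,.050),.06,guard=20);s=monitor.sense();print(x,s['position'].round(4),s['contact_force'].round(2),s['finger_gap'])
g=grab('scene');ps=proj(g,s['position'])[0].astype(int)
cv2.imwrite('pics/tab.png',cv2.resize(g['frame'][ps[1]-40:ps[1]+40,ps[0]-50:ps[0]+50],(700,560),interpolation=cv2.INTER_CUBIC)[:,:,::-1])
```

```text
0.0010502624909489184
[ 9.99475405e-01 -3.23869346e-02  3.72429035e-05 -1.91018334e-07]
-0.04 [ 0.651  -0.0461  0.0507] [-0.29 -0.49 -0.25] -0.0017130361707657995
-0.05 [ 0.6409 -0.0454  0.0502] [ 0.27  0.15 -0.36] 0.0038973587553091313
-0.06 [ 0.6309 -0.0448  0.0501] [-0.34  0.3  -0.15] 0.000759775738524586
-0.075 [ 0.6161 -0.0438  0.0502] [-0.25 -0.96  0.98] 0.0008210520899823098
-0.09 [ 0.6011 -0.0428  0.0502] [-0.38  1.27 -0.51] 0.002388902360156593
```

View pics/tab.png

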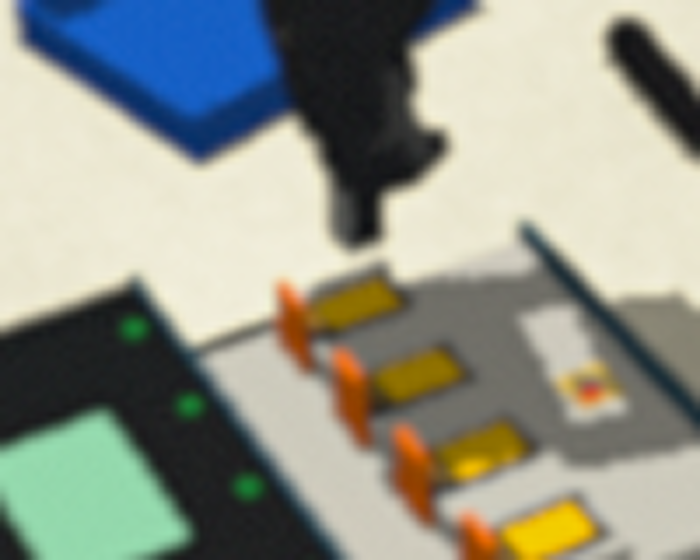

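Run:
```python
from h import *
y=-.081
env.movel(ch(-.09,y,.12),.15);env.movel(ch(-.027,y,.12),.15);env.movel(ch(-.027,y,.05),.1);env.hold(.2)
h=env.movel(ch(-.027,y,.008),.02,guard=4);s=monitor.sense();print(h,s['position'],s['contact_force'],s['clock'])
```

```text
False [ 0.6637059  -0.04692413  0.00809534] [-0.20262473 -0.53870173 -0.15873413] 42.8833
```

Run:
```python
from h import *
s=monitor.sense();g=grab('scene');ps=proj(g,s['position'])[0];print(ps,s['finger_gap']);ps=ps.astype(int)
cv2.imwrite('pics/tab2.png',cv2.resize(g['frame'][ps[1]-45:ps[1]+35,ps[0]-50:ps[0]+50],(700,560),interpolation=cv2.INTER_CUBIC)[:,:,::-1])
```

```text
[280.2243565  211.36031119] 0.00039307710190115335
```

View pics/tab2.png

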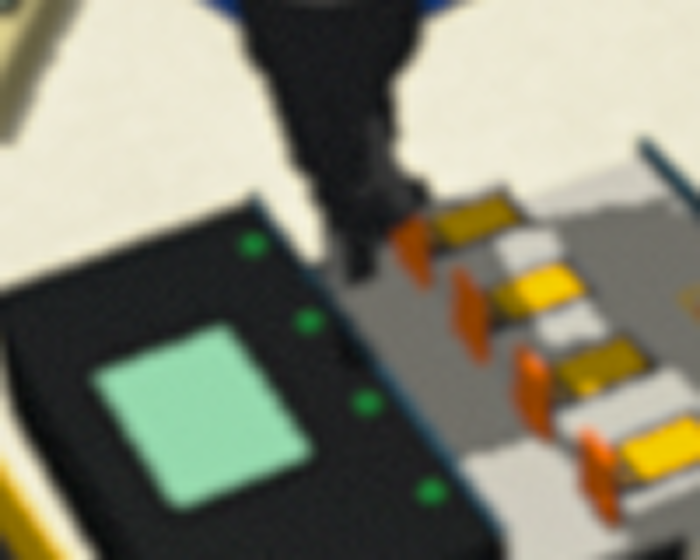

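Run:
```python
from h import *
g=grab('scene')
for z in(.02,.024,.028,.032):print(z,onplane(g,(281.4,206),z))
# now push here: lift so tip ~ 50
y=-.081
env.movel(ch(-.027,y,.032),.1);
for x in(-.04,-.05,-.07,-.09):
    h=env.movel(ch(x,y,.032),.06,guard=15);s=monitor.sense();print(x,h,s['position'].round(4),s['contact_force'].round(2),s['ft_torque'].round(3))
    if h:break
```

```text
0.02 [ 0.65435463 -0.05449874  0.02      ]
0.024 [ 0.65635145 -0.0505651   0.024     ]
0.028 [ 0.65834826 -0.04663145  0.028     ]
0.032 [ 0.66034508 -0.04269781  0.032     ]
-0.04 False [ 0.6506 -0.046   0.0318] [ 0.4  -0.6   1.38] [-0.015 -0.008 -0.021]
-0.05 False [ 0.641  -0.0455  0.032 ] [ 1.63  0.3  -1.27] [-0.083 -0.339 -0.032]
-0.07 False [ 0.6211 -0.0442  0.0321] [ 2.85 -0.79 -0.52] [-0.16  -0.463  0.033]
-0.09 False [ 0.6019 -0.043   0.0323] [ 7.21 -0.62 -2.66] [-0.182 -1.347 -0.034]
```

```bash
cat >> h.py <<'E'
def eject(y):
    env.close_gripper(40)
    p=ch(-.027,y,.13);env.reach(p,ori(YAW+np.pi/2,p))
    env.movel(ch(-.027,y,.032),.12,guard=10)
    h=env.movel(ch(-.091,y,.032),.06,guard=20);s=monitor.sense();print('eject',h,s['position'].round(4),s['contact_force'].round(1))
    back(y)
def back(y):
    env.movel(ch(-.030,y,.032),.1);env.movel(ch(-.030,y,.11),.15)
def grasp(y,x=-.131,z=.009):
    env.release();env.movel(ch(x,y,.11),.15)
    h=env.movel(ch(x,y,z),.1,guard=6);s=monitor.sense();print('down',h,s['position'].round(4),s['contact_force'].round(1))
    env.close_gripper(30);s=monitor.sense();print('gap',s['finger_gap'],s['gripper_force'])
E
python3 - <<'E'
from h import *
print(env.hold_point_z)
y=-.081;back(y)
f=grab('scene');b,m=blobs(f,(18,90,60),(35,255,255),10);print([(c.round(1).tolist(),s[4],w.round(3)) for c,s in b for w in [onplane(f,c,.042)[:2]] if .5<w[0]<.66 and abs(w[1])<.16],ch(-.131,y,0))
grasp(y)
g=grab('scene');ps=proj(g,monitor.sense()['position'])[0].astype(int)
cv2.imwrite('pics/gp.png',cv2.resize(g['frame'][ps[1]-45:ps[1]+35,ps[0]-50:ps[0]+50],(700,560),interpolation=cv2.INTER_CUBIC)[:,:,::-1])
E
```

```text
0.0187
[([309.8, 192.6], np.int32(75), array([ 0.56 , -0.037])), ([306.2, 207.2], np.int32(79), array([0.606, 0.013])), ([330.9, 208.3], np.int32(23), array([0.548, 0.058])), ([315.1, 218.1], np.int32(80), array([0.61 , 0.067])), ([324.7, 229.7], np.int32(95), array([0.614, 0.12 ]))] [ 0.55988271 -0.04009733  0.        ]
down False [ 0.5603 -0.0402  0.0096] [0.4 0.1 1. ]
gap 0.3107093370117651 30.908551812171936
```

View pics/gp.png

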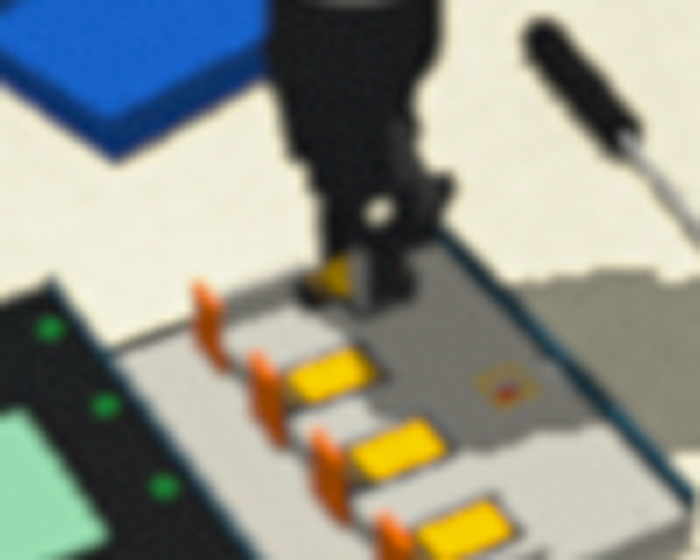

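```bash
cat >> h.py <<'E'
SL=[(-.062,-.008,0),(0,-.008,0),(.062,-.008,0),(0,.041,np.pi/2)]
def trayavg():
    T=tray();print([(t[0],t[1].tolist(),float(t[2]),t[3].tolist()) for t in T])
    good=[t for t in T if abs(t[3][0]-.187)<.009 and abs(t[3][1]-.139)<.009]
    return np.mean([t[1] for t in good],0),np.radians(np.mean([t[2] for t in good]))
def place(k):
    s=monitor.sense();p=s['position'].copy();p[2]=.12;env.movel(p,.12)
    s=monitor.sense();print('held',s['finger_gap'],s['gripper_force'])
    c,a=trayavg();x,y,r=SL[k];M=np.array([[np.cos(a),-np.sin(a)],[np.sin(a),np.cos(a)]]);w=c+M@[x,y]
    P=np.array([*w,.11]);o=ori(a+r+np.pi/2,P);env.reach(P,o);env.hold(.15)
    env.movel([*w,.02],.12,guard=8);env.hold(.2)
    h=env.movel([*w,-.0115],.03,guard=3);s=monitor.sense();print('place',h,s['position'].round(4),s['contact_force'].round(1))
    env.release();env.hold(.2);env.movel([*w,.11],.12);print('clock',monitor.sense()['clock'])
E
python3 - <<'E'
from h import *
place(0)
eject(-.027)
f=grab('scene');b,m=blobs(f,(18,90,60),(35,255,255),5)
print([(c.round(1).tolist(),s[4],onplane(f,c,.042)[:2].round(3),onplane(f,c,.022)[:2].round(3)) for c,s in b if .35<onplane(f,c,.042)[0]<.66 and onplane(f,c,.042)[1]<.16])
print(ch(-.131,-.027,0),trayavg())
E
```

```text
held 0.3147390018182571 30.532783269882202
[('top', [0.5063, -0.3077], 10.399999618530273, [0.189, 0.139]), ('scene', [0.5043, -0.3053], 11.100000381469727, [0.189, 0.136])]
place True [ 0.4457 -0.3258 -0.0107] [-0.4  1.3  4. ]
clock 56.3917
eject False [0.6053 0.0109 0.0326] [10.7 -0.4 -5.1]
[([301.2, 141.5], np.int32(37), array([ 0.426, -0.302]), array([ 0.409, -0.329])), ([318.5, 202.5], np.int32(78), array([0.564, 0.016]), array([ 0.551, -0.002])), ([330.8, 208.2], np.int32(25), array([0.548, 0.057]), array([0.535, 0.04 ])), ([315.3, 218.1], np.int32(82), array([0.61 , 0.067]), array([0.598, 0.05 ])), ([324.6, 230.0], np.int32(85), array([0.615, 0.121]), array([0.603, 0.105]))]
[('top', [0.4764, -0.3136], 10.5, [0.189, 0.139])]
[0.56341718 0.01378687 0.        ] (array([ 0.4764, -0.3136]), np.float32(0.18325958))
```

```bash
cat >> h.py <<'E'
def look():
    f=grab('scene');b,m=blobs(f,(18,90,60),(35,255,255),5)
    print('packs in tray',[(c.round(1).tolist(),int(s[4]),onplane(f,c,.022)[:2].round(3).tolist()) for c,s in b if .3<onplane(f,c,.042)[0]<.66 and onplane(f,c,.022)[1]<-.15])
E
python3 - <<'E'
from h import *
grasp(-.027);place(1)
eject(.027);look();print(trayavg())
E
```

```text
down False [0.5639 0.0137 0.0096] [-0.1  0.4  0.4]
gap 0.3153460926032473 30.38696587085724
held 0.3102521801785599 30.016086101531982
[('top', [0.4766, -0.3133], 10.5, [0.189, 0.139]), ('scene', [0.4777, -0.3114], 10.600000381469727, [0.183, 0.136])]
place True [ 0.4784 -0.3201 -0.0107] [ 0.5 -0.1  5.4]
clock 72.375
eject False [0.6088 0.0649 0.0326] [10.6 -0.2 -5.1]
packs in tray [([303.1, 120.1], 286, [0.315, -0.464]), ([282.6, 144.8], 5, [0.48, -0.348]), ([294.8, 147.1], 8, [0.45, -0.309])]
[('top', [0.4764, -0.3132], 10.699999809265137, [0.189, 0.139])]
(array([ 0.4764, -0.3132]), np.float32(0.18675022))
```

```bash
sed -i "s/f=grab('scene');b,m=blobs(f,(18,90,60),(35,255,255),5)/f=grab('top');b,m=blobs(f,(18,60,50),(38,255,255),5)/" h.py
python3 - <<'E'
from h import *
grasp(.027);place(2)
eject(.081);look();print(trayavg())
grasp(.081);look()
E
```

```text
down False [0.5674 0.0676 0.0096] [-0.  -0.5  0.3]
gap 0.31466966375109917 30.415674448013306
held 0.31409349856431446 30.04906475543976
[('top', [0.4766, -0.3133], 10.699999809265137, [0.189, 0.139]), ('scene', [0.477, -0.3112], 10.899999618530273, [0.182, 0.136])]
place True [ 0.539  -0.3083 -0.0107] [-0.8  0.1  5.9]
clock 88.5667
eject False [0.6123 0.1188 0.0326] [10.3 -0.4 -4.4]
packs in tray [([406.6, 206.5], 107, [0.538, -0.308]), ([411.0, 226.1], 109, [0.477, -0.32]), ([415.3, 246.5], 112, [0.415, -0.331])]
[('top', [0.4765, -0.3133], 10.600000381469727, [0.189, 0.139])]
(array([ 0.4765, -0.3133]), np.float32(0.1850049))
down False [0.5709 0.1216 0.0096] [0.5 0.2 0.3]
gap 0.31510244050087366 30.857489705085754
packs in tray [([406.7, 206.5], 109, [0.538, -0.308]), ([411.1, 226.1], 108, [0.477, -0.32]), ([415.3, 246.6], 109, [0.414, -0.331])]
```

```bash
sed -i 's/(0,.041,np.pi/(0,.039,np.pi/' h.py
python3 - <<'E'
from h import *
place(3)
env.close_gripper(40)
p=ch(-.222,0,.14);env.reach(p,ori(YAW+np.pi/2,p));look();print(trayavg())
p[2]=0;h=env.movel(p,.1,guard=6);s=monitor.sense();print(h,s['position'],s['contact_force'])
if not h:
    for x in(-.19,-.15,-.11,-.09,-.07):
        h=env.movel(ch(x,0,0),.05,guard=18);s=monitor.sense();print(x,h,np.dot(s['position'][:2]-ORG,UX),s['contact_force'].round(1))
        if h:break
print(s['clock'])
E
```

```text
held 0.3140273751008386 30.491475462913513
[('top', [0.4765, -0.3134], 10.600000381469727, [0.189, 0.139]), ('scene', [0.4777, -0.3115], 10.399999618530273, [0.183, 0.136])]
place True [ 0.4699 -0.274  -0.0107] [-1.  -0.4  5.4]
clock 105.2167
packs in tray [([406.5, 206.5], 109, [0.538, -0.307]), ([410.9, 225.8], 110, [0.478, -0.319]), ([396.4, 228.4], 106, [0.47, -0.274]), ([415.3, 246.5], 112, [0.415, -0.331])]
[('top', [0.4765, -0.3133], 10.5, [0.189, 0.139]), ('scene', [0.477, -0.3115], 10.5, [0.181, 0.136])]
(array([ 0.47675, -0.3124 ]), np.float32(0.18325958))
False [4.74694720e-01 4.66507903e-02 4.52233469e-04] [ 0.47531636 -1.01413429  0.35705912]
-0.19 False -0.18998060297238947 [-0.1 -0.3  0.2]
-0.15 False -0.1496333753419023 [ 0.6 -0.4  0.7]
-0.11 False -0.1098055277632738 [ 0.   0.8 -0.1]
-0.09 False -0.0896087959866446 [-1.1  0.6  0.1]
-0.07 True -0.08567124192263166 [-2.4 -0.4  2.4]
113.2667
```

Run:
```python
from h import *
for i in range(2):
    h=env.movel(ch(-.080,0,0),.03,guard=25);s=monitor.sense();print(h,np.dot(s['position'][:2]-ORG,UX),s['contact_force'].round(1))
env.movel(ch(-.12,0,0),.1);env.movel(ch(-.13,0,.15),.15)
p=[.35,.05,.3];env.reach(p,ori(YAW+np.pi/2,p))
f=grab('top');g=grab('scene')
for q,box in((f,(285,160,310,180)),(g,(285,212,312,232))):
    b,_=blobs(q,(0,90,60),(35,255,255),3,box);print([(c.round(1).tolist(),onplane(q,c,.023)[:2].round(4)) for c,s in b])
bs,_=blobs(g,(2,110,60),(18,255,255),5,(400,225,418,248));print(bs);look()
a=f['frame'][60:280,150:460];b=g['frame'][100:300,220:470]
cv2.imwrite('pics/end.png',np.vstack([cv2.resize(a,(423,300)),cv2.resize(b,(423,300))])[:,:,::-1])
print(monitor.sense()['clock'])
```

```text
True -0.08605815110472699 [-1.5 -0.1  0.4]
True -0.08653473408270604 [0.2 0.3 1.6]
[([297.0, 169.0], array([0.6519, 0.0344]))]
[([297.8, 222.1], array([0.6509, 0.036 ]))]
[(array([409.32291667, 236.60416667]), array([406, 229,   8,  16,  96], dtype=int32))]
packs in tray [([406.7, 206.5], 105, [0.538, -0.308]), ([411.0, 226.1], 109, [0.477, -0.32]), ([396.3, 228.4], 109, [0.469, -0.274]), ([415.4, 246.6], 113, [0.414, -0.331])]
116.5417
```

View pics/end.png

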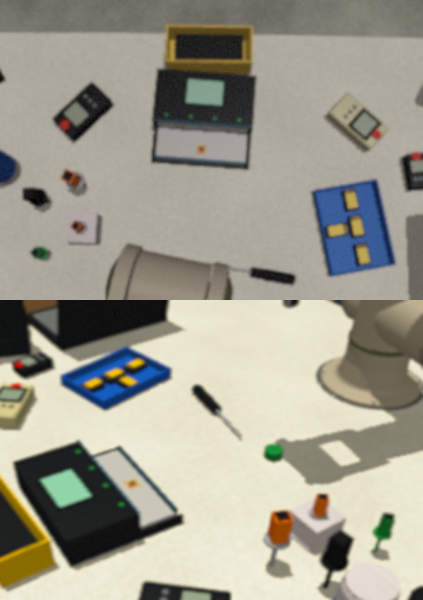

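The final picture shows the cassette home, with the recess back at (.651,.035). The four packs lie flat in the tray and the tool stands in its holder.

```bash
python3 -c "
from h import *
print(job.hand_in())"
```

```text
the job is handed in; nothing more can be done
None
```

The job is handed in at about 117 s: all four packs lie flat in the tray, the pin tool stands in its holder, and the cassette is pushed home. I checked home by the recess position and a firm end stop, but did not test the lock by pulling.

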